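Pop the label cassette and stop it with the other finger

TASK

The label printer on the counter is due for a new roll. With one finger press down the broad release key on its top so that the label cassette springs out, and stop the cassette with the other finger before it runs away from you, so that it stands open by one to four centimetres. Finish like that, one finger on the key and the other holding the cassette; grip and lift nothing, and leave the jars and other things on the counter where they stand.

Things in the scene. Friction and masses are not known exactly. Their poses are not given: they have to be found in the camera images.
- printer: Counter label printer, a fixed grey box 230 mm deep (its x), 142 mm wide (its y), deck 112 mm high. Origin: on the counter, 110 mm behind its front edge, mid-width. Its -x axis points out of the front, the way the cassette comes out; z up. On the deck from front to back: cassette lip, release key, window over the roll, display and two small round keys (not needed).
- key_top (a point): Centre of the top face of the release key, a black ribbed bar 52 mm wide (printer's y) by 22 mm (printer's x), just behind the cassette's lip, 78 mm in front of the printer's origin. When up, its top is 122 mm above the counter and 10 mm proud of the deck. The point moves down with the key.
- release (a joint): Travel of the release key, in m: 0 up, 0.008 fully down. Sprung: it starts to give at about 1.5 N and takes about 4.5 N fully down; the cassette is let go at about 0.004. The key rises when let go.
- lip (a point): Middle of the upper front edge of the cassette's lip, an upright black bar 84 mm wide (printer's y), 11 mm thick, 134 mm above the counter (12 mm above the key's top); upper edge of the cassette's upright front (116 mm wide, down to 16 mm). Cassette home: 44 mm in front of the key's centre, 122 mm in front of the printer's origin. Moves with the cassette; axes as the printer's.
- cassette (a joint): How far the cassette is out, in m: 0 home and latched (start), 0.12 end stop. About 0.4 kg, level, captive runners. Once the key lets it go a spring drives it (7.5 N at home, 4.5 N at the end) to the stop in about half a second unless something stands in its way: the stopping finger must already stand in front of the lip, tip lower than its top, when the key goes down.
- jar_a: Jam jar with black lid and paper label, 68 mm wide, 88 mm tall, near the printer's front. Origin: centre of its underside. Loose; leave it where it stands.
- jar_b: Jam jar with black lid, no label, 68 mm wide, 88 mm tall, beside the printer. Origin: centre of its underside. Loose; leave it where it stands.
- jar_c: Small jam jar with black lid, 54 mm wide, 60 mm tall. Origin: centre of its underside. Loose; leave it where it stands.
- spare_roll: Spare roll of labels, a white paper tube standing on end, 82 mm wide, 72 mm tall. Origin: centre of its underside. Loose; leave it where it stands.
- date_stamp: Wooden hand stamp, 38 mm wide at the foot, 85 mm tall, beside the printer. Origin: centre of its underside. Loose; leave it where it stands.
- card_terminal: Card terminal lying flat, black, 165 x 78 mm, 34 mm high. Origin: centre of its underside. Loose; leave it where it stands.
- spoon_pot: White pot of wooden tasting spoons, 72 mm wide, the pot 80 mm and the spoons 120 mm tall. Origin: centre of its underside. Loose; leave it where it stands.

How it is judged:
On the way, in this order (a step that is already met when the one before it is completed fails the run):
1. a finger presses the release key down (value of joint release above 0.0015 m and contact force between the fingers and release above 0.5 N).
2. the cassette has sprung out and is stopped by one finger while the other is still on the key (contact force between the fingers and release above 0.5 N and contact force between the fingers and cassette above 1 N and value of joint cassette between 0.008 and 0.05 m), for 0.2 s.
At the end, for the whole second after the job is handed in: The cassette stands still, 8 to 50 mm out, pressing on a finger with more than 1 N, while the other finger is still on the release key (more than 0.5 N); the program ends holding this (all of step 2 and velocity of joint cassette between -0.01 and 0.01 m/s); the arm keeps its last pose, push and grip.
It fails at once if the cassette runs away, more than 60 mm out (value of joint cassette above 0.06 m).
It fails at once if a jar is moved by more than 25 mm, or lifted (distance of any of jar_a, jar_b, jar_c from where it was at the start of the episode above 0.025 m).
It fails at once if the spare roll or the hand stamp is moved by more than 25 mm, or lifted (distance of any of spare_roll, date_stamp from where it was at the start of the episode above 0.025 m).
It fails at once if the card terminal or the spoon pot is moved by more than 25 mm, or lifted (distance of any of card_terminal, spoon_pot from where it was at the start of the episode above 0.025 m).
It also fails if it takes over 29 s, if anything falls off the work surface, if the arm or the gripper's body presses on something with over 40 N, if the wrist force passes 120 N, or if a joint passes its speed limit or range.

ROBOT

A 6-joint arm with a two-finger parallel gripper is mounted at the origin on the work surface. World frame = base frame: x ahead of the robot, y to its left, z up, the work surface at z = 0. Lengths are in m, angles in rad, forces in N, time in s.
With the tool pointing down it reaches from about 0.3 to 0.775 m from the base axis. Payload 14.6 kg.
Tool frame: the origin (TCP) lies midway between the tips of the shut fingers; the grasp point (between the pads) lies 19 mm behind it; z points along the fingers, y is the line along which they close (so a half turn about z gives the same grasp; the last joint's range is limited). The gripper opens to 94 mm and grips with 3 to 60 N. Pads are 16 mm wide; open, the fingers measure 119 mm over their backs; the gripper's body (75 mm by 177 mm) begins 78 mm behind the grasp point.
Start: joints at [1.113, 0.3, 1.521, -0, 1.321, -0.067], TCP at [0.21, 0.509, 0.205] pointing down, gripper open.
Joint ranges: [-3.03, 3.03], [-0.79, 2.21], [0.23, 2.52], [-1.04, 4.18], [0, 3.07], [-2.55, 2.55]. Speed limits (rad/s): [2.22, 2.22, 2.57, 3.14, 3.14, 3.14].

INTERFACE

Orientations are given as [roll, pitch, yaw] about the fixed x, y, z axes, in that order (R = Rz(yaw) Ry(pitch) Rx(roll)).
In Python, from station import ctrl gives the robot as it stands. The module is installed in compiled form; this text tells all that it offers.
- The arm moves only by the tool servo_tool, never from a script. Its argument "plan" is a list of rows, each a list of 7 numbers: the opening in per cent of the stroke, from 0 (shut) to 100 (fully open), then the shift along the tool's x, y, z in m, then the turn, a rotation vector about the tool's x, y, z in rad. A call has exactly 8 rows; each row shifts and turns the commanded pose from where the row before left it, along the tool's axes as they then stand; what a row does not reach is not made up. A row lasts 1/8 s, in which the tool goes at most 62.5 mm and 10.7 degrees, less where a joint would pass 70% of its speed; a pose out of reach is approached as far as the arm can. A call with a gripper value outside its range is refused whole. The fingers move at their own pace and stop on an object; "force" is the grip in N (left out, the last holds). Time passes only in rows, so rows that do not move let the fingers close, or fill a call up. It gives the time, the measured TCP pose, the force, the opening and the grip force at its end, in the units of the state.
- ctrl.get_obs(): the state, without advancing time (a new reading comes with each control period).
- ctrl.camera(name): name is "scene" or "top" or "wrist"; returns a dict with "pixels" (384x512x3 uint8, red, green, blue), "z_map" (384x512 float32, m along the optical axis (not along the pixel's ray), 0 where there is no reading), "mtx" (3x3 intrinsics, pixels), "pose" (4x4, takes a point from camera to world coordinates). Camera axes: x right, y up, looking along -z (the intrinsics and any distortion apply to the point x, -y, -z); pixel columns grow to the right and rows downward; lengths in m; the calibration is good to about 2 mm. A picture is of the moment at which its call begins.
- ctrl.hand_in(): hands the job in; it is judged then, once.
The state is a dict: "time_s": time; "qpos": joint angles; "joint_vel": joint speeds; "tau": joint torques, N m; "ee_pos": TCP position; "eef_rot": TCP orientation; "force": force on the tool from outside, world axes, zero at the start; "moment": the same for the moment, N m; "grip_width": finger opening in m; "grip_force": force on a finger pad.
Only numpy, scipy, OpenCV 4.12 (cv2) and the standard library are available. Lean on these libraries where they do the work, as an engineer would, in place of code of your own. Each camera call takes 0.05 s, during which the arm holds its last target. There are 200 camera calls.

## Working session

There is one attempt and no reset: what is moved stays moved. The work goes in short steps, Python scripts to look and compute and a tool call to move; the robot and the scene stay as the last step left them, time stands still between calls to the robot, and variables do not carry over. Pictures are saved under pics/ and viewed, at most 10 in all, crops included, and the job is handed in when it is done.

Besides the shell and the picture viewer there is one more tool, called after ">>>" by a JSON object that holds its "api" and its "payload". servo_tool: Moves the arm, as the interface text tells. Its arguments: {"type":"object","properties":{"plan":{"type":"array","items":{"type":"array","items":{"type":"number"}}},"force":{"type":"number"}},"required":["plan"]}

```bash
mkdir -p pics; python3 - <<'E'
from station import ctrl
import cv2,numpy as np
o=ctrl.get_obs();print({k:np.round(v,3) for k,v in o.items()})
ims=[]
for n in("scene","top"):
    c=ctrl.camera(n);np.savez(f'{n}.npz',**c);ims.append(c['pixels'])
    print(n,np.round(c['mtx'],1).tolist(),np.round(c['pose'],3).tolist(),list(c))
    cv2.imwrite(f'pics/{n}.png',c['pixels'][:,:,::-1])
E
```

```text
{'time_s': np.float64(0.0), 'qpos': array([ 1.113,  0.3  ,  1.522,  0.   ,  1.321, -0.067]), 'joint_vel': array([ 0.001, -0.002, -0.   ,  0.001,  0.001,  0.001]), 'tau': array([-1.0000e-03, -5.3181e+01, -3.5273e+01,  7.1000e-02,  2.4000e-02,
       -0.0000e+00]), 'ee_pos': array([0.209, 0.508, 0.205]), 'eef_rot': array([-3.14 , -0.   ,  2.751]), 'force': array([-0.009,  0.642, -0.499]), 'moment': array([-0.055, -0.046,  0.014]), 'grip_force': np.float64(0.0), 'grip_width': np.float64(0.094)}
scene [[395.4, 0.0, 252.6], [0.0, 395.4, 186.5], [0.0, 0.0, 1.0]] [[-0.62, -0.497, 0.607, 1.208], [0.785, -0.385, 0.486, 0.531], [-0.008, 0.778, 0.629, 0.77], [0.0, 0.0, 0.0, 1.0]] ['pixels', 'z_map', 'mtx', 'pose']
top [[490.6, 0.0, 254.8], [0.0, 490.6, 185.5], [0.0, 0.0, 1.0]] [[-0.012, 0.999, -0.052, 0.487], [-1.0, -0.012, 0.001, 0.033], [0.001, 0.052, 0.999, 1.298], [0.0, 0.0, 0.0, 1.0]] ['pixels', 'z_map', 'mtx', 'pose']
```

View pics/top.png

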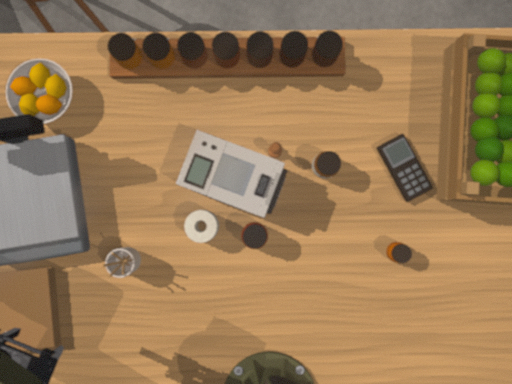

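View pics/scene.png

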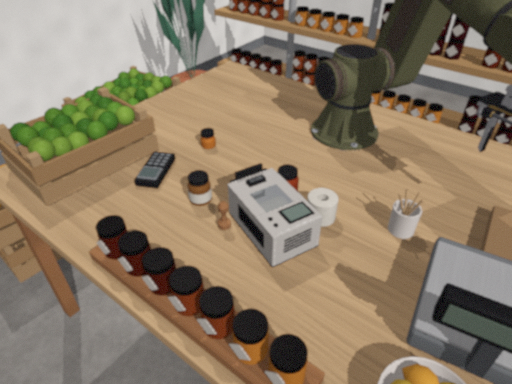

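The top view shows the printer centred near (232,174), with its front pointing to the image right (-y). The key is at about (263,186), the lip at about (277,194), one jar at (328,163), another at (255,235), and the stamp at (275,149).

```bash
cat > h.py <<'E'
import numpy as np,cv2
def pts(c):
    K,T,z=c['mtx'],c['pose'],c['z_map']
    v,u=np.mgrid[:z.shape[0],:z.shape[1]]
    p=np.stack([(u-K[0,2])/K[0,0]*z,-(v-K[1,2])/K[1,1]*z,-z],-1)
    P=p@T[:3,:3].T+T[:3,3]; P[z==0]=np.nan
    return P
E
python3 - <<'E'
import numpy as np,cv2
from h import pts
c=dict(np.load('top.npz'));P=pts(c);Z=P[...,2]
roi=np.zeros(Z.shape,bool);roi[120:260,170:350]=1
g=c['pixels'].max(2)
deck=roi&(abs(Z-.112)<.006)
n,l,s,_=cv2.connectedComponentsWithStats(deck.astype(np.uint8));i=1+s[1:,4].argmax()
r=cv2.minAreaRect(P[l==i][:,:2].astype(np.float32));print('deck',r,np.round(cv2.boxPoints(r),3).tolist(),Z[l==i].mean())
for nm,m in(('key',roi&(g<60)&(abs(Z-.122)<.005)),('lip',roi&(abs(Z-.134)<.006)&(g<90)),('lipall',roi&(Z>.127)&(Z<.145))):
    n,l,s,ce=cv2.connectedComponentsWithStats(m.astype(np.uint8))
    for k in range(1,n):
        if s[k,4]>15:
            q=P[l==k];r=cv2.minAreaRect(q[:,:2].astype(np.float32));print(nm,s[k,4],ce[k].round(),np.round(q.mean(0),4),np.round(r[0],3),np.round(r[1],3),r[2])
for nm,h in(('88',.088),('stamp',.08),('roll',.072)):
    n,l,s,ce=cv2.connectedComponentsWithStats((roi&(abs(Z-h)<.006)).astype(np.uint8))
    for k in range(1,n):
        if s[k,4]>40:
            q=P[l==k];print(nm,s[k,4],ce[k].round(),np.round(q.mean(0),4),np.ptp(q[:,:2],axis=0))
c=c['pixels'][110:260,165:365,::-1];cv2.imwrite('pics/crop.png',cv2.resize(c,None,fx=4,fy=4,interpolation=2))
E
```

```text
deck ((0.5783665776252747, 0.08659975230693817), (0.24243968725204468, 0.14205659925937653), 68.44701385498047) [[0.46799999475479126, -0.0], [0.6000000238418579, -0.052000001072883606], [0.6890000104904175, 0.17299999296665192], [0.5569999814033508, 0.22499999403953552]] 0.11244168848532438
lip 155 [277. 191.] [ 0.5358 -0.0213  0.134 ] [ 0.536 -0.021] [0.011 0.083] 68.33943176269531
lipall 161 [277. 191.] [ 0.5354 -0.0212  0.1338] [ 0.536 -0.021] [0.011 0.083] 68.34407043457031
88 445 [329. 163.] [ 0.6054 -0.1518  0.0883] [0.05727155 0.0577705 ]
88 456 [254. 236.] [0.4269 0.0351 0.088 ] [0.05893686 0.05918906]
stamp 85 [275. 147.] [ 0.646  -0.021   0.0803] [0.02738062 0.02765957]
roll 724 [200. 226.] [0.4521 0.169  0.0721] [0.07980298 0.08011032]
```

View pics/crop.png

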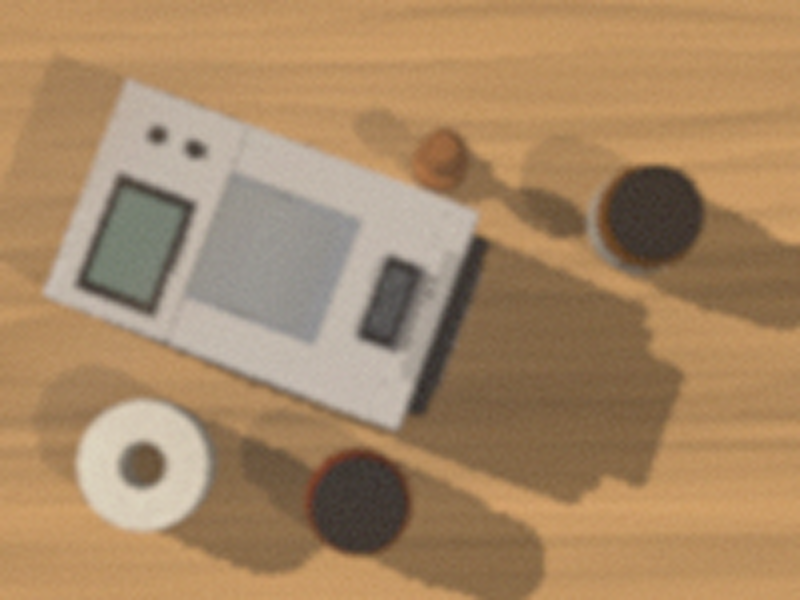

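```bash
python3 - <<'E'
import numpy as np
from h import pts
c=dict(np.load('top.npz'));P=pts(c);Z=P[...,2]
for n,s in(('scale',np.s_[110:262,0:92]),('box',np.s_[268:325,0:60]),('path',np.s_[100:320,65:350])):
    q=P[s].reshape(-1,3);q=q[q[:,2]>.02];print(n,np.nanpercentile(q[:,2],[50,99,100]),np.nanmin(q,0),np.nanmax(q,0))
d=np.array([.5366-.209,-.0199-.508,0]);y=2.751
from scipy.spatial.transform import Rotation as R
print(R.from_euler('xyz',[np.pi,0,y]).as_matrix().T@d)
E
```

```text
scale [0.08056946 0.22402206 0.22905448] [0.36847168 0.46024375 0.02002023] [0.75876172 0.67256296 0.22905448]
box [0.0358196  0.0417632  0.04517745] [0.20586994 0.54677294 0.02007163] [0.34929079 0.68636583 0.04517745]
path [0.10922751 0.13306916 0.1384296 ] [ 0.32962842 -0.1806592   0.02001057] [0.785455   0.52716341 0.1384296 ]
[-5.03917138e-01 -3.63411183e-01 -4.45050343e-17]
```

>>> {"api": "servo_tool", "payload": {"plan": [[66, -0.04, -0.03, 0, 0, 0, -0.014], [66, -0.045, -0.033, 0, 0, 0, 0], [66, -0.045, -0.033, 0, 0, 0, 0], [66, -0.045, -0.033, 0, 0, 0, 0], [66, -0.045, -0.033, 0, 0, 0, 0], [66, -0.045, -0.033, 0, 0, 0, 0], [66, -0.045, -0.033, 0, 0, 0, 0], [66, -0.045, -0.033, 0, 0, 0, 0]], "force": 60}}

```text
time_s: 1.1
ee_pos: [0.4436, 0.1331, 0.2054]
eef_rot: [3.142, -0.0, 2.765]
force: [-0.1, 0.3, -0.6]
grip_width: 0.062
grip_force: 0.0
```

>>> {"api": "servo_tool", "payload": {"plan": [[66, -0.045, -0.033, 0, 0, 0, 0], [66, -0.045, -0.033, 0, 0, 0, 0], [66, -0.03, -0.02, 0, 0, 0, 0], [66, -0.02, -0.01, 0, 0, 0, 0], [66, 0, 0, 0.01, 0, 0, 0], [66, 0, 0, 0.01, 0, 0, 0], [66, 0, 0, 0.01, 0, 0, 0], [66, 0, 0, 0, 0, 0, 0]]}}

```text
time_s: 2.1
ee_pos: [0.5372, -0.0054, 0.1746]
eef_rot: [-3.141, -0.001, 2.766]
force: [0.1, -0.5, 0.6]
grip_width: 0.0621
grip_force: 0.0
```

```bash
python3 - <<'E'
from station import ctrl
import cv2,numpy as np
from h import pts
from scipy.spatial.transform import Rotation as R
o=ctrl.get_obs();print({k:np.round(v,4) for k,v in o.items()})
c=ctrl.camera('wrist');np.savez('w.npz',**c)
a=c['pixels'];s=ctrl.camera('scene')['pixels'][150:270,190:350]
cv2.imwrite('pics/w1.png',a[:,:,::-1]);cv2.imwrite('pics/s1.png',cv2.resize(s[:,:,::-1],None,fx=4,fy=4))
P=pts(c);Z=P[...,2]
f=-np.array([.368,.930])
M=R.from_euler('xyz',o['eef_rot']).as_matrix();print(M.round(3))
for n,lo,hi in(('lip',.129,.139),('key',.1175,.1265),('tips',.15,.21)):
    nn,l,st,ce=cv2.connectedComponentsWithStats(((Z>lo)&(Z<hi)).astype(np.uint8))
    for k in range(1,nn):
        if st[k,4]>150:
            q=P[l==k];r=cv2.minAreaRect(q[:,:2].astype(np.float32))
            print(n,st[k,4],ce[k].round(),q.mean(0).round(4),np.round(r[0],4),np.round(r[1],4),round(r[2],1),'tool', (M.T@(np.r_[r[0],q[:,2].mean()]-o['ee_pos'])).round(4))
E
```

```text
{'time_s': np.float64(2.1), 'qpos': array([-0.0782,  0.2997,  1.5952,  0.    ,  1.2482, -1.2729]), 'joint_vel': array([-0.0062, -0.0113, -0.0243, -0.0012,  0.0142, -0.003 ]), 'tau': array([ 1.01000e-02, -5.12997e+01, -3.33971e+01,  7.20000e-03,
       -1.62800e-01,  6.40000e-03]), 'ee_pos': array([ 0.5372, -0.0054,  0.1746]), 'eef_rot': array([-3.1412e+00, -1.4000e-03,  2.7656e+00]), 'force': array([ 0.0849, -0.4585,  0.6081]), 'moment': array([0.0175, 0.0037, 0.0261]), 'grip_force': np.float64(0.0), 'grip_width': np.float64(0.0621)}
[[-0.93   0.367 -0.001]
 [ 0.367  0.93   0.   ]
 [ 0.001 -0.    -1.   ]]
lip 1464 [234. 214.] [ 0.5313 -0.021   0.1354] [ 0.5335 -0.0221] [0.0111 0.0833] 68.5 tool [-0.0027 -0.017   0.0392]
key 1910 [477. 183.] [0.5833 0.1677 0.118 ] [0.5849 0.167 ] [0.0422 0.0602] 68.1 tool [0.0188 0.1778 0.0565]
key 1647 [282. 211.] [0.546  0.0143 0.1238] [0.5475 0.014 ] [0.022  0.0513] 68.5 tool [-0.0025  0.0218  0.0508]
tips 746 [195. 240.] [ 0.5178 -0.0348  0.1956] [ 0.5206 -0.0345] [0.0214 0.0098] 12.9 tool [ 0.0048 -0.0332 -0.021 ]
tips 749 [316. 240.] [0.5431 0.0293 0.1956] [0.5449 0.0273] [0.0096 0.0212] 33.7 tool [ 0.0049  0.0332 -0.021 ]
```

View pics/w1.png

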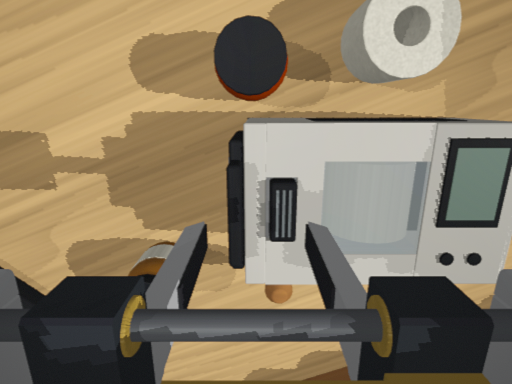

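View pics/s1.png

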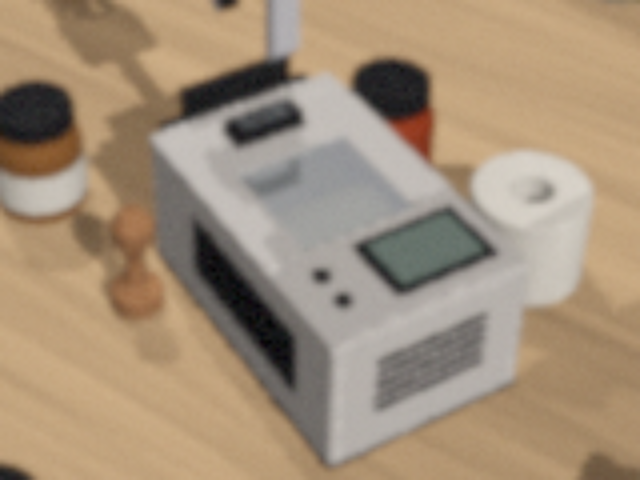

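The wrist view shows the key at (283,210), the lip at (237,200), and the fingers straddling them. The key finger has to move 15 mm further along tool -y.

>>> {"api": "servo_tool", "payload": {"plan": [[66, -0.001, -0.005, 0, 0, 0, 0], [66, -0.001, -0.005, 0, 0, 0, 0], [66, 0, -0.005, 0, 0, 0, 0], [66, 0, 0, 0.01, 0, 0, 0], [66, 0, 0, 0.015, 0, 0, 0], [66, 0, 0, 0.015, 0, 0, 0], [66, 0, 0, 0.005, 0, 0, 0], [66, 0, 0, 0, 0, 0, 0]]}}

```text
time_s: 3.2
ee_pos: [0.5341, -0.0205, 0.13]
eef_rot: [-3.141, -0.001, 2.765]
force: [0.5, -0.3, -0.2]
grip_width: 0.0619
grip_force: 0.0
```

```bash
python3 - <<'E'
from station import ctrl
import cv2
a=ctrl.camera('wrist')['pixels'];s=ctrl.camera('scene')['pixels'][150:230,210:317]
cv2.imwrite('pics/w2.png',cv2.hconcat([cv2.resize(a,(400,300)),cv2.resize(s,(400,300),interpolation=2)])[:,:,::-1])
E
```

```text
(no output)
```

View pics/w2.png

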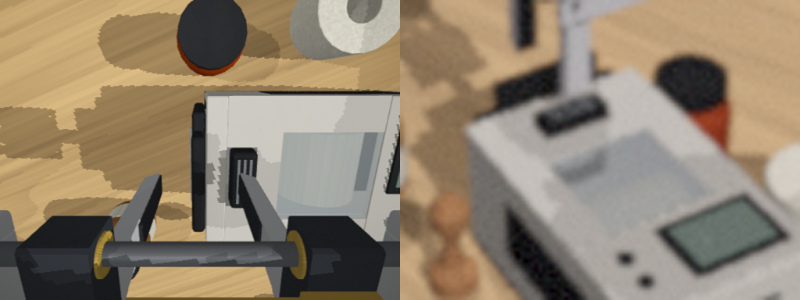

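The wrist and scene views show one finger right over the key and the other standing beyond the lip, so I press now.

>>> {"api": "servo_tool", "payload": {"plan": [[66, 0, 0, 0.004, 0, 0, 0], [66, 0, 0, 0.004, 0, 0, 0], [66, 0, 0, 0.002, 0, 0, 0], [66, 0, 0, 0.002, 0, 0, 0], [66, 0, 0, 0.002, 0, 0, 0], [66, 0, 0, 0, 0, 0, 0], [66, 0, 0, 0, 0, 0, 0], [66, 0, 0, 0, 0, 0, 0]]}}

```text
time_s: 4.3
ee_pos: [0.5342, -0.021, 0.1165]
eef_rot: [-3.141, 0.0, 2.765]
force: [-0.6, -4.5, 4.1]
grip_width: 0.0621
grip_force: 5.1
```

```bash
python3 - <<'E'
from station import ctrl
import cv2,numpy as np
from h import pts
o=ctrl.get_obs();print({k:np.round(v,4) for k,v in o.items()})
c=ctrl.camera('wrist');a=c['pixels'];s=ctrl.camera('scene')['pixels'][150:230,210:317]
cv2.imwrite('pics/w3.png',cv2.hconcat([cv2.resize(a,(400,300)),cv2.resize(s,(400,300),interpolation=2)])[:,:,::-1])
E
```

```text
{'time_s': np.float64(4.3), 'qpos': array([-1.0750e-01,  3.5680e-01,  1.6641e+00, -8.0000e-04,  1.1206e+00,
       -1.3011e+00]), 'joint_vel': array([-0.001 , -0.0004, -0.0005,  0.0001, -0.0004,  0.0004]), 'tau': array([ 2.77020e+00, -5.13094e+01, -3.11651e+01,  1.18950e+00,
       -1.92400e-01,  4.45000e-02]), 'ee_pos': array([ 0.5342, -0.021 ,  0.1165]), 'eef_rot': array([-3.1410e+00,  3.0000e-04,  2.7647e+00]), 'force': array([-0.5512, -4.4851,  4.0805]), 'moment': array([-0.8994,  0.2885,  0.0812]), 'grip_force': np.float64(5.0521), 'grip_width': np.float64(0.0621)}
```

View pics/w3.png

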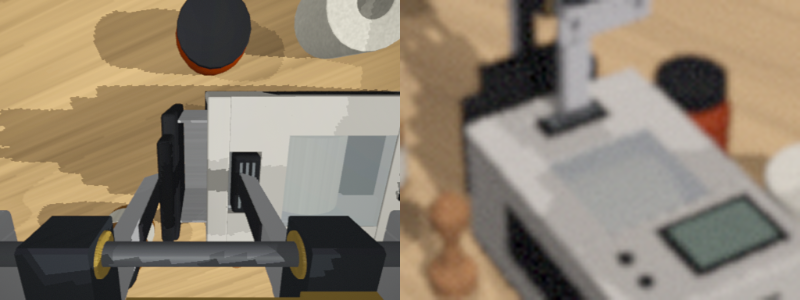

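The cassette stands open by about 2 cm against the front finger with roughly 5 N, and the key is held down with about 4 N. I let it settle once and hand in.

>>> {"api": "servo_tool", "payload": {"plan": [[66, 0, 0, 0, 0, 0, 0], [66, 0, 0, 0, 0, 0, 0], [66, 0, 0, 0, 0, 0, 0], [66, 0, 0, 0, 0, 0, 0], [66, 0, 0, 0, 0, 0, 0], [66, 0, 0, 0, 0, 0, 0], [66, 0, 0, 0, 0, 0, 0], [66, 0, 0, 0, 0, 0, 0]]}}

```text
time_s: 5.4
ee_pos: [0.5342, -0.021, 0.1165]
eef_rot: [-3.141, 0.0, 2.765]
force: [-1.8, -5.6, 3.5]
grip_width: 0.062
grip_force: 5.1
```

```bash
python3 -c "
from station import ctrl
print(ctrl.get_obs()['force'],ctrl.hand_in())"
```

```text
the job is handed in; nothing more can be done
[-1.76066759 -5.59118688  3.45159737] None
```

The job is handed in (no verdict was returned): one finger holds the release key down with about 4 N, and the other holds the cassette, open by about 24 mm (estimated from the finger spacing), with about 5 N; the arm went nowhere near the jars and other items.

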